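# Fill the gap in the leaning bottle rack and clamp it to the first click

## Task

Put the tall clear bottle that stands on the bench into the gap between the two like it in the leaning rack, so that it sits fully down in line with its neighbours, and let go of it. Then tighten the rack's clamp by turning its wing knob clockwise (seen from above the knob) until the torque clutch clicks, and stop at that first click: turning on after it over-tightens the clamp. Leave the amber bottle and the beaker where they are.

Things in the scene. Friction and masses are not known exactly. Their poses are not given: they have to be found in the camera images.
- bottle: Loose clear bottle with white cap, 69 mm across, 166 mm tall, 0.33 to 0.55 kg, on the bench at first, upright to within 2 deg. Origin: centre of its underside; z up its axis. The cap, a cylinder 37 mm across from 140 to 166 mm up, is the place to grip. A tall fixed cabinet stands behind, at x > 0.57, y -0.32 to 0.03 m in the world; swing round in front of it.
- cradle: Tilted part of the fixed aluminium rack. Origin: on its floor, mid-gap, where the centre of the bottle's underside belongs. z: axis of the bottles in the rack, leaning 30 deg from vertical to the robot's side; x: to the back and up; y: along the row, level, to the left. Front plate they lean on: face at x -36 mm, up to z 85 mm. End cheeks at y -125 and 125, gearbox y 133 to 207, all 85 high.
- wing (a point): Grip point on the axis of the black wing knob, at x 0, y 170, z 146 mm in the cradle's frame; its z is the knob's axis, parallel to the cradle's z. The wing is a bar 62 mm long, 14 thick; its top is 14 mm above this point, a hub 36 mm across begins 27 mm below. In this point's frame, which turns with the knob, the wing's long direction is 1.22 rad from x towards y.
- clamp_screw (a joint): Turn of the clamp's screw, rad, growing clockwise seen from above the knob. Starts between 0 and 0.2. Resists with about 0.3 N m at first, rising evenly to 0.6 near 1 rad; it stays where it is left. The click comes at about 1.0 to 1.1, after which it springs back a little (0.95 to 1.03); above 1.18 the clamp is over-tightened.
- clutch (a joint): Turn of the knob relative to the screw, rad, clockwise positive. Near 0 while it drives the screw. At about 0.6 N m, when the screw is near 1.05, it clicks: the resistance collapses, it jumps to 0.2 and stays there, and a steel pin 8 mm across on top of the wing stands 8 mm up. At 0.2 it meets a stop, and turning on drives the screw again. Needs a firm grip on the wing (60 to 100 N).
- row_left: Fixed bottle of the same kind (69 mm across, 166 tall) standing in the rack to the left of the gap, at y = 77 mm in the cradle's frame. Origin: centre of its underside; z along its leaning axis.
- row_right: The like fixed bottle to the right of the gap, at y = -77 mm in the cradle's frame; between the two the gap is 85 mm wide.
- keeper (a joint): Travel (m) of the steel keeper bar that runs along the row behind the bottles, 60 mm above the cradle's floor. At 0 (open) its face is at x = 49.5 mm in the cradle's frame; it moves to the row by 11 mm per rad of clamp_screw and ends some 4 mm behind the bottles.
- amber: Amber bottle, shorter than the clear one: 67 mm across, 140 mm tall. Origin: centre of its underside. A bystander.
- beaker: Glass beaker, 52 mm across, 70 mm tall. Origin: centre of its underside. A bystander.
Not all that is in view belongs to the job. Leave any purple look-alike of the bottle alone.

How it is judged:
On the way, in this order (a step that is already met when the one before it is completed fails the run):
1. the clear bottle stands in the gap, fully down and in line, let go, with the clamp still open (z of bottle in the frame of cradle between -0.008 and 0.008 m and distance between bottle and cradle below 0.015 m and angle between the z axis of bottle and the z axis of cradle, either way round below 0.12 rad and contact force between bottle and the fingers below 0.1 N and value of joint clamp_screw below 0.4 rad), for 0.2 s.
2. the clutch has clicked with the clamp tight (value of joint clutch above 0.17 rad and value of joint clamp_screw above 0.85 rad), for 0.2 s.
At the end, for the whole second after the job is handed in: The clear bottle is at rest in the gap: the centre of its underside within 15 mm of the cradle's origin and within 8 mm of the floor, its axis within 0.12 rad of the cradle's z. The clutch has clicked (above 0.17 rad) and the screw stands between 0.85 and 1.18 rad (all of step 2 and z of bottle in the frame of cradle between -0.008 and 0.008 m and distance between bottle and cradle below 0.015 m and angle between the z axis of bottle and the z axis of cradle, either way round below 0.12 rad and value of joint clamp_screw below 1.18 rad and linear speed of bottle below 0.02 m/s); the robot touches nothing.
It fails at once if the clamp is over-tightened (screw beyond 1.18 rad) (value of joint clamp_screw above 1.18 rad).
It fails at once if the amber bottle is moved more than 30 mm (distance of amber from where it was at the start of the episode above 0.03 m).
It fails at once if the beaker is moved more than 30 mm (distance of beaker from where it was at the start of the episode above 0.03 m).
It also fails if it takes over 64 s, if anything falls off the work surface, if the arm or the gripper's body presses on something with over 40 N, if the wrist force passes 120 N, or if a joint passes its speed limit or range.

## Robot

A 6-joint arm with a two-finger parallel gripper is mounted at the origin on a cart in front of the work surface, level with it; the furniture and walls round the work are solid. World frame = base frame: x ahead of the robot, y to its left, z up, the work surface at z = 0. Lengths are in m, angles in rad, forces in N, time in s.
With the tool pointing down it reaches from about 0.25 to 0.725 m from the base axis. Payload 4 kg.
Tool frame: the origin (TCP) lies on the centre line of the jaws, within the pads' length; the fingertips stand ahead of it and the grasp point (between the pads) lies 3 mm ahead of it (bot.tcp_to_tips is the z of the fingertips in the tool frame, in m); z points along the fingers, y is the line along which they close (so a half turn about z gives the same grasp; the last joint's range is limited). The gripper opens to 85 mm and grips with 20 to 120 N. Pads are 22 mm wide; open, the fingers measure 114 mm over their backs; the gripper's body (76 mm by 85 mm) begins 54 mm behind the grasp point. The pads swing forward as they close: fully open they stand 13 mm farther back than shut.
Start: joints at [1.302, 0.241, 0.005, 1.335, 0, 1.571], TCP at [0.133, 0.482, 0.253] pointing down, gripper open.
Joint ranges: [-2.72, 2.72], [-1.05, 1.87], [-1.09, 1.28], [-1.99, 2.15], [-1.42, 1.44], [-3.14, 3.14]. Speed limits (rad/s): [2.79, 2.79, 3.14, 3.14, 3.14, 3.14].

## Interface

Orientations are given as a unit quaternion [x, y, z, w].
In Python, from workcell import telemetry, camera, camera_params, ticket, boxes_of, cut_out, spot_point, bot gives the robot as it stands.
- The arm moves only by the shell command python3 -m creep 'ROWS'. ROWS is text: rows parted by semicolons, each of 5 numbers parted by spaces: the opening, from 0 (shut) to 1 (fully open), then the shift along the tool's x, y, z in units of 150 mm (1.0 is 150 mm), then the turn about the tool's z in units of 180 degrees (1.0 is 180 degrees). In form: claw x y z turn; .... A call has 1 to 12 rows; each row is the pose to reach, as a shift and turn from the pose commanded when the call began, along the tool's axes at that moment, turning the shorter way round; what a row does not reach only later rows make up. A row lasts 1/8 s, in which the tool goes at most 62.5 mm and 10.7 degrees, less where a joint would pass 70% of its speed; a pose out of reach is approached as far as the arm can. A call with a number of a shift or a turn outside -1 to 1 is refused whole. A call with a gripper value outside its range is refused whole. The fingers move at their own pace and stop on an object; the grip force is fixed at half the most. Time passes only in rows, so rows that repeat a pose let the fingers close. It gives the time, the measured TCP pose, the force, the opening and the grip force at its end, in the units of the state.
- telemetry.get_obs(): the state, without advancing time (a new reading comes with each control period).
- camera(name): name is "scene" or "side" or "wrist"; returns the picture (384x512x3 uint8, red, green, blue); there is no depth.
- camera_params(name): a dict with "camera_matrix" (3x3 intrinsics, pixels), "eye" and "attitude" of the camera in the world. Camera axes: x right, y down, z forward; pixel columns grow to the right and rows downward; lengths in m; the calibration is good to about 2 mm. A picture is of the moment at which its call begins: read the wrist's pose just before it. camera_params takes no time and is no camera call; for the wrist camera it gives the pose at the moment of the call.
- ticket.job_done(): hands the job in; it is judged then, once.
Trained networks look in the newest picture that a camera, given by its name, has taken for a name from the list of things; names that differ only in an ending like _2 or _b are one class to them, and where a whole thing is asked for, a point or a joint stands for the part that bears it (a point fixed in the world has none). Each returns a list of dicts, best first, with "conf" (0 to 1); they miss things now and then, are a little off and sometimes report something else, mostly with a low value. They report only what shows in the picture. A call takes as long as a camera call. They do not tell look-alikes from the thing itself.
- boxes_of(thing, camera): "at" ([x, y, z] in m, in world coordinates, good to about 4 mm: the middle of the surface that is visible of it).
- cut_out(thing, camera): "pixels" (384x512 bool, what is visible of it).
- spot_point(thing, camera): "at" ([x, y, z] in m, in world coordinates, good to about 4 mm: a listed point, or the origin of a listed thing).
The state is a dict: "clock": time; "joint_pos": joint angles; "joint_vel": joint speeds; "tau": joint torques, N m; "eef_pos": TCP position; "tool_rot": TCP orientation; "ft_force": force on the tool from outside, world axes, zero at the start; "ft_torque": the same for the moment, N m; "grip_width": finger opening in m; "grasp_force": force on a finger pad.
Only numpy, scipy, OpenCV 4.12 (cv2) and the standard library are available. Lean on these libraries where they do the work, as an engineer would, in place of code of your own. Each camera call takes 0.05 s, during which the arm holds its last target. There are 200 camera calls.

## Working session

There is one attempt and no reset: what is moved stays moved. The work goes in short steps, Python scripts to look and compute and a shell command to move; the robot and the scene stay as the last step left them, time stands still between calls to the robot, and variables do not carry over. Pictures are saved under pics/ and viewed, at most 10 in all, crops included, and the job is handed in when it is done.

```bash
ls; mkdir -p pics; python3 - <<'E'
from workcell import *
import cv2
o=telemetry.get_obs();print({k:o[k] for k in('clock','eef_pos','tool_rot','grip_width')},bot.tcp_to_tips)
for c in('scene','side'):
    im=camera(c);cv2.imwrite(f'pics/{c}0.png',im[...,::-1])
    for n in('bottle','cradle','row_left','row_right','amber','beaker','wing'):
        print(c,n,[(round(d['conf'],2),[round(float(v),3) for v in d['at']]) for d in spot_point(n,c)][:4])
a=cv2.imread('pics/scene0.png');cv2.imwrite('pics/s0.png',a)
E
```

```text
pics
{'clock': 0.0, 'eef_pos': array([0.1326159 , 0.48147372, 0.25241029]), 'tool_rot': array([ 1.33989397e-01,  9.90982199e-01, -1.04687122e-03, -1.62534425e-04]), 'grip_width': 0.08534992615984237} 0.022
scene bottle [(0.81, [0.604, -0.421, -0.004]), (0.68, [0.443, -0.183, 0.001])]
scene cradle [(0.78, [0.61, 0.231, 0.042])]
scene row_left [(0.73, [0.614, 0.305, 0.047])]
scene row_right [(0.72, [0.613, 0.151, 0.05])]
scene amber [(0.93, [0.406, -0.343, -0.001])]
scene beaker [(0.63, [0.448, -0.479, 0.0]), (0.17, [0.41, -0.344, 0.001])]
scene wing [(0.65, [0.54, 0.4, 0.175]), (0.22, [0.617, 0.304, 0.045])]
side bottle [(0.81, [0.604, -0.419, -0.003]), (0.6, [0.439, -0.181, -0.002])]
side cradle [(0.9, [0.61, 0.226, 0.047])]
side row_left [(0.79, [0.609, 0.305, 0.043])]
side row_right [(0.61, [0.608, 0.147, 0.048])]
side amber [(0.56, [0.411, -0.342, 0.003])]
side beaker [(0.85, [0.443, -0.48, 0.001])]
side wing [(0.52, [0.538, 0.402, 0.176])]
```

View pics/scene0.png

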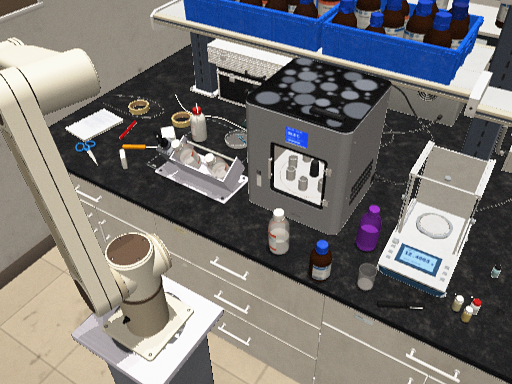

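View pics/side0.png

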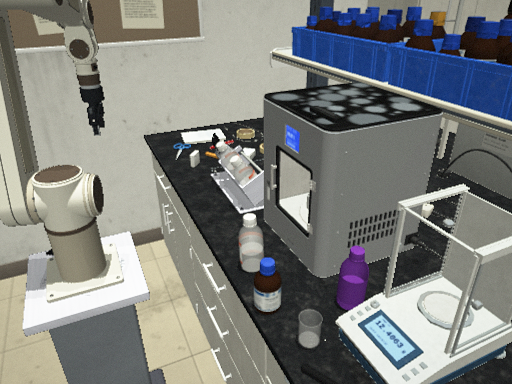

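```bash
cat > h.py <<'E'
import numpy as np
from workcell import *
from scipy.spatial.transform import Rotation as Ro
def st():
    o=telemetry.get_obs(); return o,np.array(o['eef_pos']),Ro.from_quat(o['tool_rot']).as_matrix()
def to(*targets,yd=None):
    """tool-axis shifts in move units to world TCP targets; yd: wanted closing direction (world xy)"""
    o,p,R=st()
    print('t',round(o['clock'],2),'p',p.round(4),'x',R[:,0].round(3),'y',R[:,1].round(3),'F',np.round(o['ft_force'],1),'w',round(o['grip_width'],4),'g',round(o['grasp_force'],1))
    for t in targets: print(t,'->',(R.T@(np.array(t)-p)/.15).round(3))
    if yd is not None:
        v=R.T@np.array([*yd,0]); a=np.arctan2(-v[0],v[1]); a=(a+np.pi/2)%np.pi-np.pi/2
        print('turn',round(a/np.pi,4))
E
python3 - <<'E'
from h import *
import cv2
a=cv2.imread('pics/scene0.png')[190:300,240:400]
b=cv2.imread('pics/scene0.png')[125:205,140:255]
a=cv2.resize(a,None,fx=3.6,fy=3.6,interpolation=2)[:396]; b=cv2.resize(b,(576,396)) [:, :]
cv2.imwrite('pics/c1.png',cv2.resize(np.hstack([a[:,:576][:396],b]),(800,275)))
to((.441,-.182,.30),yd=(0,1))
E
python3 -m creep '1 0 -0.2 -0.3 0.03; 1 -0.3 -0.5 -0.4 0.06; 1 -0.5 -0.9 -0.4 0.086; 1 -0.6 -1 -0.4 0.086; 1 -0.6 -1 -0.4 0.086'; python3 -c "
from h import *
to((.441,-.182,.30),yd=(0,1))"
```

```text
t 0.8 p [0.1328 0.4821 0.2533] x [-0.964  0.266 -0.   ] y [0.266 0.964 0.   ] F [0.7 0.1 0. ] w 0.0856 g 0.0
(0.441, -0.182, 0.3) -> [-3.157 -3.722 -0.311]
turn -0.0856
clock: 1.42
eef_pos: [0.1801, 0.3123, 0.3139]
tool_rot: [0.268, 0.964, 0.001, 0.0]
ft_force: [-0.5, 0.1, 0.3]
grip_width: 0.0856
grasp_force: 0.0
t 1.43 p [0.1801 0.3123 0.3139] x [-0.857  0.516  0.   ] y [0.516 0.857 0.002] F [-0.5  0.1  0.3] w 0.0856 g 0.0
(0.441, -0.182, 0.3) -> [-3.19  -1.926  0.09 ]
turn -0.1725
```

View pics/c1.png

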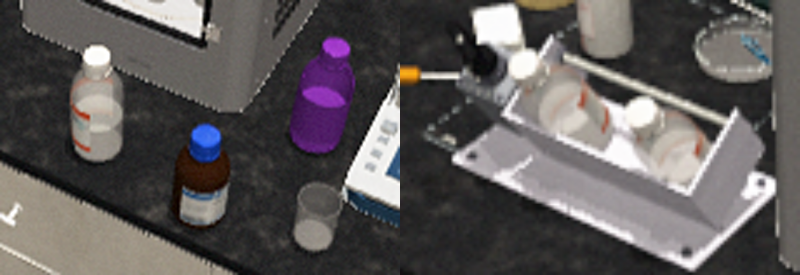

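The crop shows the white-capped clear bottle at scene (279,232), which is the loose one. The look-alike at (369,228) is purple, so I leave it. The black wing is at about (153,143), left of the row.

```bash
python3 -m creep '1 -0.3 -0.2 0 -0.05; 1 -0.7 -0.4 0 -0.1; 1 -1 -0.6 0 -0.15; 1 -1 -0.6 0 -0.1725; 1 -1 -0.6 0 -0.1725' | head -2; python3 -c "
from h import *
to((.441,-.182,.30),yd=(0,1))"
```

```text
clock: 2.05
eef_pos: [0.2631, 0.159, 0.3134]
t 2.05 p [0.2631 0.159  0.3134] x [-1.     0.001 -0.   ] y [0.001 1.    0.   ] F [-0.4  0.2  0.6] w 0.0852 g 0.0
(0.441, -0.182, 0.3) -> [-1.189 -2.272  0.088]
turn -0.0003
```

```bash
python3 -m creep '1 -0.2 -0.4 0 0; 1 -0.4 -0.8 0 0; 1 -0.5 -1 0 0; 1 -0.5 -1 0 0' | head -2;python3 -m creep '1 -0.2 -0.4 0 0; 1 -0.4 -0.8 0 0; 1 -0.5 -1 0 0; 1 -0.5 -1 0 0' | head -2; python3 - <<'E'
from h import *
import cv2
im=camera('wrist');cv2.imwrite('pics/w1.png',im[...,::-1])
for n in ('bottle','amber'):
    print(n,[(round(d['conf'],2),np.round(d['at'],3)) for d in spot_point(n,'wrist')][:3])
to((.441,-.182,.30),(.441,-.182,.155),yd=(0,1))
E
```

```text
clock: 2.55
eef_pos: [0.3392, 0.0088, 0.313]
clock: 3.05
eef_pos: [0.4149, -0.1403, 0.3124]
bottle [(0.8, array([ 0.444, -0.178, -0.   ])), (0.78, array([ 0.605, -0.418,  0.004]))]
amber [(0.82, array([ 0.41 , -0.345, -0.   ]))]
t 3.2 p [ 0.4132 -0.1384  0.3131] x [-1.    -0.005  0.001] y [-0.005  1.     0.001] F [-0.4  0.1 -0.1] w 0.0853 g 0.0
(0.441, -0.182, 0.3) -> [-0.184 -0.292  0.087]
(0.441, -0.182, 0.155) -> [-0.185 -0.293  1.053]
turn 0.0016
```

```bash
python3 -m creep '1 -0.19 -0.285 0 0; 1 -0.19 -0.285 0.1 0;1 -0.19 -0.285 0.4 0; 1 -0.19 -0.285 0.7 0; 1 -0.19 -0.285 1 0; 1 -0.19 -0.285 1 0;1 -0.19 -0.285 1 0' ; python3 -m creep '0 0 0 0.01 0;0 0 0 0.01 0;0 0 0 0.01 0;0 0 0 0.01 0;0 0 0 0.01 0;0 0 0 0.01 0;0 0 0 0.01 0;0 0 0 0.01 0'; python3 - <<'E'
from h import *
to((.441,-.182,.30),yd=(0,1))
E
```

```text
clock: 4.08
eef_pos: [0.4428, -0.1822, 0.1652]
tool_rot: [-0.002, 1.0, -0.0, 0.001]
ft_force: [0.3, -0.5, -0.7]
grip_width: 0.0857
grasp_force: 0.0
clock: 5.08
eef_pos: [0.4425, -0.1828, 0.1631]
tool_rot: [-0.001, 1.0, 0.0, 0.001]
ft_force: [-1.0, 1.9, 6.2]
grip_width: 0.0353
grasp_force: 59.6
t 5.08 p [ 0.4425 -0.1828  0.1631] x [-1.    -0.003 -0.002] y [-0.003  1.     0.   ] F [-1.   1.9  6.2] w 0.0353 g 59.6
(0.441, -0.182, 0.3) -> [ 0.008  0.006 -0.913]
turn 0.0009
```

```bash
python3 -m creep '0 0 0 -0.2 0;0 0 0 -0.5 0;0 0 0 -0.8 0;0 0 0 -1 0; 0 0 0.2 -1 0; 0 0 0.5 -1 0; 0 0 0.8 -1 0; 0 0 1 -1 0;0 0 1 -1 0' ; python3 -m creep '0 0 0.2 0 0;0 0 0.5 0 0;0 0 0.8 0 0;0 0 1 0 0;0 0 1 0 0'|head -2; python3 -m creep '0 0 0.2 0 0;0 0 0.4 0 0;0 0 0.6 0 0;0 0 0.73 0 0;0 0 0.73 0 0;0 0 0.73 0 0'; python3 - <<'E'
from h import *
import cv2
im=camera('wrist');cv2.imwrite('pics/w2.png',im[...,::-1])
for c in ('wrist','scene','side'):
  camera(c) if c!='wrist' else 0
  for n in ('bottle','cradle','row_left','row_right','wing'):
    print(c,n,[(round(d['conf'],2),np.round(d['at'],3)) for d in spot_point(n,c)][:2])
to((.44,.228,.30),yd=(0,1))
E
```

```text
clock: 6.2
eef_pos: [0.4405, -0.0313, 0.3108]
tool_rot: [-0.003, 1.0, 0.0, -0.001]
ft_force: [0.7, -0.4, -5.4]
grip_width: 0.0351
grasp_force: 62.1
clock: 6.82
eef_pos: [0.4407, 0.1179, 0.3108]
clock: 7.58
eef_pos: [0.4406, 0.2255, 0.3115]
tool_rot: [-0.001, 1.0, -0.001, -0.0]
ft_force: [-0.8, -0.8, -5.3]
grip_width: 0.0349
grasp_force: 62.9
wrist bottle [(0.61, array([0.44 , 0.229, 0.146]))]
wrist cradle []
wrist row_left []
wrist row_right []
wrist wing [(0.87, array([0.542, 0.404, 0.169]))]
scene bottle [(0.94, array([ 0.605, -0.416, -0.004])), (0.85, array([0.439, 0.228, 0.148]))]
scene cradle [(0.92, array([0.61 , 0.234, 0.045]))]
scene row_left [(0.61, array([0.616, 0.305, 0.045]))]
scene row_right [(0.78, array([0.608, 0.151, 0.046]))]
scene wing [(0.62, array([0.539, 0.399, 0.174]))]
side bottle [(0.67, array([ 0.605, -0.419, -0.001])), (0.57, array([0.438, 0.23 , 0.148]))]
side cradle [(0.64, array([0.609, 0.229, 0.046]))]
side row_left [(0.82, array([0.613, 0.302, 0.042]))]
side row_right [(0.79, array([0.608, 0.148, 0.047]))]
side wing [(0.48, array([0.538, 0.403, 0.177]))]
t 8.47 p [0.4405 0.2266 0.3118] x [-1.    -0.003  0.   ] y [-0.003  1.    -0.   ] F [ 0.2  0.4 -5.7] w 0.0352 g 62.9
(0.44, 0.228, 0.3) -> [0.004 0.009 0.078]
turn 0.001
```

View pics/w2.png

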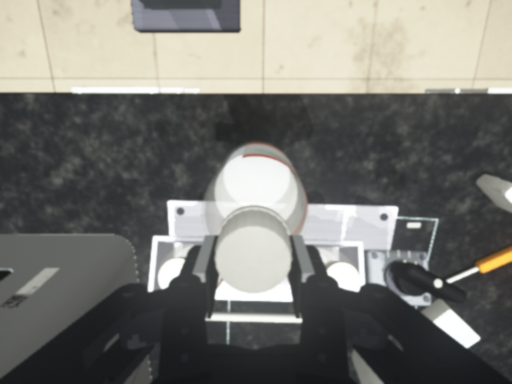

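```bash
python3 - <<'E'
from h import *
def G(d,zf,O=(.610,.046),cxf=-.036):
    a=np.radians(d); s,c=np.sin(a),np.cos(a)
    g=np.array([cxf,zf])+.0345*np.array([c,-s])+.160*np.array([s,c])
    return (round(O[0]+.866*g[0]-.5*g[1],4),.228,round(O[1]+.5*g[0]+.866*g[1]+.003,4))
T=[G(30,.10),G(30,.08),G(30,.065)]+[G(d,z) for d,z in((25,.057),(20,.048),(15,.038),(10,.026),(7,.019),(4,.011),(2,.006),(0,.001),(-2,0.001))]
to(*T)
E
```

```text
t 8.47 p [0.4405 0.2266 0.3118] x [-1.    -0.003  0.   ] y [-0.003  1.    -0.   ] F [ 0.2  0.4 -5.7] w 0.0352 g 62.9
(np.float64(0.5633), 0.228, np.float64(0.2776)) -> [-0.818  0.007  0.228]
(np.float64(0.5733), 0.228, np.float64(0.2603)) -> [-0.885  0.007  0.343]
(np.float64(0.5808), 0.228, np.float64(0.2473)) -> [-0.935  0.006  0.43 ]
(np.float64(0.5707), 0.228, np.float64(0.2428)) -> [-0.868  0.007  0.46 ]
(np.float64(0.561), 0.228, np.float64(0.2361)) -> [-0.803  0.007  0.504]
(np.float64(0.5517), 0.228, np.float64(0.2274)) -> [-0.741  0.007  0.562]
(np.float64(0.5435), 0.228, np.float64(0.2157)) -> [-0.686  0.007  0.64 ]
(np.float64(0.5386), 0.228, np.float64(0.2082)) -> [-0.654  0.007  0.69 ]
(np.float64(0.5342), 0.228, np.float64(0.1995)) -> [-0.625  0.007  0.748]
(np.float64(0.5312), 0.228, np.float64(0.1937)) -> [-0.605  0.007  0.787]
(np.float64(0.5282), 0.228, np.float64(0.1877)) -> [-0.585  0.007  0.827]
(np.float64(0.5228), 0.228, np.float64(0.1858)) -> [-0.549  0.008  0.84 ]
```

```bash
python3 -m creep '0 -0.2 0.003 0 0;0 -0.5 0.006 0 0;0 -0.8 0.006 0 0;0 -0.9 0.006 0.05 0;0 -0.92 0.006 0.2 0;0 -0.935 0.006 0.35 0;0 -0.935 0.006 0.43 0;0 -0.935 0.006 0.43 0'; python3 - <<'E'
from h import *
camera('side');camera('scene')
for c in('side','scene'): print([(round(d['conf'],2),np.round(d['at'],3)) for d in spot_point('bottle',c)][:2])
to((.5707,.228,.2428),(.561,.228,.2361),(.5517,.228,.2274),(.5435,.228,.2157))
E
```

```text
clock: 9.48
eef_pos: [0.5803, 0.2278, 0.2465]
tool_rot: [-0.002, 1.0, -0.0, -0.001]
ft_force: [0.1, -0.7, -5.2]
grip_width: 0.0354
grasp_force: 62.9
[(0.64, array([0.577, 0.231, 0.082])), (0.61, array([ 0.605, -0.418, -0.002]))]
[(0.76, array([0.58 , 0.23 , 0.084])), (0.57, array([ 0.602, -0.419, -0.001]))]
t 9.68 p [0.5809 0.2281 0.2486] x [-1.    -0.003 -0.001] y [-0.003  1.     0.001] F [ 0.6  0.6 -4.3] w 0.0354 g 62.9
(0.5707, 0.228, 0.2428) -> [ 0.068 -0.001  0.038]
(0.561, 0.228, 0.2361) -> [ 0.133 -0.001  0.083]
(0.5517, 0.228, 0.2274) -> [ 0.195 -0.     0.141]
(0.5435, 0.228, 0.2157) -> [ 0.25  -0.     0.219]
```

No contact yet. Next I tilt it in against the front plate and watch the force.

```bash
python3 -m creep '0 0.035 0 0.018 0;0 0.07 0 0.038 0;0 0.1 0 0.06 0;0 0.13 0 0.08 0;0 0.13 0 0.08 0'; python3 -m creep '0 0.03 0 0.03 0;0 0.06 0 0.06 0;0 0.06 0 0.06 0';  python3 - <<'E'
from h import *
import cv2
im=camera('side');camera('scene')
cv2.imwrite('pics/s2.png',cv2.resize(im[100:220,180:300,::-1],(480,480)))
for c in('side','scene'): print([(round(d['conf'],2),np.round(d['at'],3)) for d in spot_point('bottle',c)][:2])
to((.5435,.228,.2157),(.5386,.228,.2082),(.5342,.228,.1995),(.5312,.228,.1937),(.5282,.228,.1877),(.5228,.228,.1858))
E
```

```text
clock: 10.3
eef_pos: [0.561, 0.2279, 0.2352]
tool_rot: [-0.002, 1.0, 0.0, -0.0]
ft_force: [4.6, 1.6, -0.1]
grip_width: 0.035
grasp_force: 62.0
clock: 10.68
eef_pos: [0.5514, 0.2277, 0.225]
tool_rot: [-0.002, 1.0, -0.0, -0.001]
ft_force: [4.1, 0.5, -3.9]
grip_width: 0.035
grasp_force: 61.2
[(0.95, array([ 0.605, -0.42 , -0.004])), (0.61, array([0.592, 0.229, 0.065]))]
[(0.83, array([0.595, 0.227, 0.067]))]
t 10.88 p [0.5519 0.2277 0.2252] x [-1.    -0.003  0.002] y [-0.003  1.    -0.001] F [ 3.4 -0.3 -4.1] w 0.0352 g 61.1
(0.5435, 0.228, 0.2157) -> [0.056 0.003 0.063]
(0.5386, 0.228, 0.2082) -> [0.088 0.003 0.114]
(0.5342, 0.228, 0.1995) -> [0.118 0.003 0.172]
(0.5312, 0.228, 0.1937) -> [0.137 0.003 0.21 ]
(0.5282, 0.228, 0.1877) -> [0.157 0.003 0.25 ]
(0.5228, 0.228, 0.1858) -> [0.193 0.003 0.263]
```

View pics/s2.png

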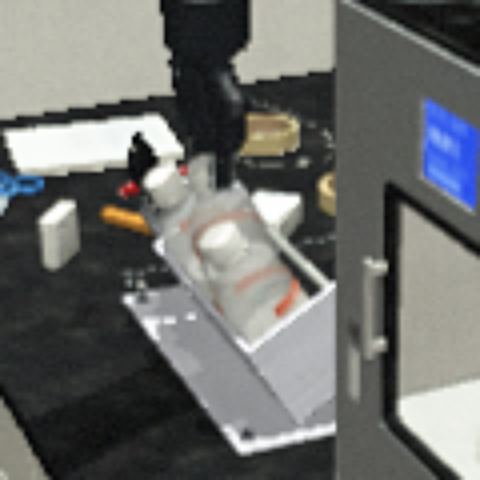

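The bottle pivots as planned: it leans about 15° and its base is between the plate and the keeper. I carry on down.

```bash
python3 -m creep '0 0.028 0 0.03 0;0 0.056 0 0.063 0;0 0.088 0 0.114 0;0 0.088 0 0.114 0'|sed -n '2p;4p'; python3 -m creep '0 0.015 0 0.03 0;0 0.03 0 0.058 0;0 0.049 0 0.096 0;0 0.069 0 0.136 0;0 0.075 0 0.14 0'|sed -n '2p;4p';  python3 - <<'E'
from h import *
camera('side');camera('scene')
for c in('side','scene'): print([(round(d['conf'],2),np.round(d['at'],3)) for d in spot_point('bottle',c)][:2])
to((.5282,.228,.1877),(.5228,.228,.1858))
E
```

```text
eef_pos: [0.5381, 0.2277, 0.2081]
ft_force: [3.4, 1.3, -5.1]
eef_pos: [0.5302, 0.2279, 0.1894]
ft_force: [9.0, -1.0, 3.3]
[(0.7, array([ 0.605, -0.418, -0.002])), (0.57, array([ 0.411, -0.34 ,  0.006]))]
[(0.73, array([0.608, 0.229, 0.045])), (0.71, array([ 0.608, -0.42 , -0.001]))]
t 12.2 p [0.5304 0.2279 0.1895] x [-1.    -0.002 -0.006] y [-0.002  1.     0.001] F [ 8.4 -1.2  2.2] w 0.0352 g 60.9
(0.5282, 0.228, 0.1877) -> [0.014 0.001 0.012]
(0.5228, 0.228, 0.1858) -> [0.051 0.001 0.024]
```

```bash
python3 -m creep '0.3 0 0 0 0;0.6 0 0 0 0;0.6 0 0 0 0;0.6 0 0 0 0'|sed -n '2p;4,6p'; python3 -m creep '0.6 0 0 -0.15 0;0.6 0 0 -0.4 0;0.6 0 0 -0.7 0;0.6 0 0 -0.9 0;0.6 0 0 -0.9 0'|sed -n '2p;4p';  python3 - <<'E'
from h import *
import cv2
im=camera('scene');cv2.imwrite('pics/s3.png',cv2.resize(im[120:210,130:260,::-1],(780,540),interpolation=2))
camera('side');camera('wrist')
for c in('side','scene','wrist'):
  for n in('bottle','row_left','row_right','cradle','wing'):print(c,n,[(round(d['conf'],2),np.round(d['at'],3)) for d in spot_point(n,c)][:2])
o,p,R=st();print(p,R.round(3).tolist(),o['joint_pos'])
E
```

```text
eef_pos: [0.5267, 0.2276, 0.1875]
ft_force: [-0.7, -0.8, -0.6]
grip_width: 0.0512
grasp_force: 0.0
eef_pos: [0.5286, 0.2283, 0.3259]
ft_force: [0.0, 0.2, -0.2]
side bottle [(0.85, array([ 0.606, -0.416, -0.004]))]
side row_left []
side row_right [(0.81, array([0.608, 0.15 , 0.046]))]
side cradle [(0.9, array([0.613, 0.228, 0.049]))]
side wing []
scene bottle [(0.74, array([0.612, 0.305, 0.046])), (0.71, array([0.612, 0.153, 0.048]))]
scene row_left [(0.87, array([0.616, 0.309, 0.046]))]
scene row_right [(0.81, array([0.61 , 0.152, 0.051]))]
scene cradle [(0.68, array([0.61 , 0.229, 0.044]))]
scene wing [(0.57, array([0.541, 0.4  , 0.174]))]
wrist bottle [(0.71, array([0.608, 0.228, 0.046]))]
wrist row_left [(0.66, array([0.607, 0.306, 0.046]))]
wrist row_right [(0.58, array([0.609, 0.152, 0.043]))]
wrist cradle []
wrist wing [(0.95, array([0.539, 0.403, 0.166]))]
[0.52788872 0.22773764 0.32328529] [[-1.0, -0.003, 0.0], [-0.003, 1.0, 0.0], [-0.0, 0.0, -1.0]] [ 4.07296986e-01  3.81020087e-01  3.79900815e-01  1.56950160e+00
 -1.57201464e-05  4.04356445e-01]
```

View pics/s3.png

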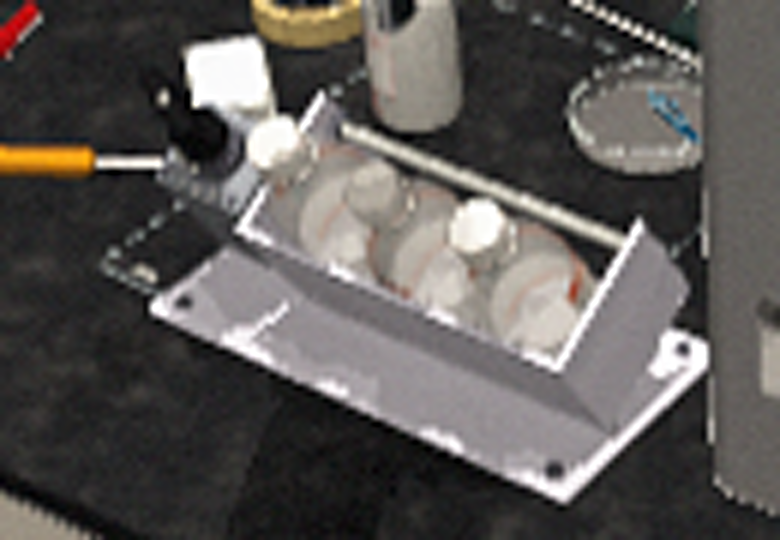

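The bottle sits in line with its neighbours, its cap shaded at crop (375,185), and it has been let go. Next is the wing.

```bash
python3 -m creep '1 0 0.2 0 -0.05;1 0 0.5 0 -0.1;1 0 0.8 0 -0.15;1 -0.03 1 0 -0.2;1 -0.06 1 0 -0.25;1 -0.06 1 0 -0.3;1 -0.06 1 0 -0.345;1 -0.06 1 0 -0.345'|sed -n '2p;4p'; python3 - <<'E'
from h import *
import cv2
im=camera('wrist')
cv2.imwrite('pics/w3.png',im[...,::-1])
for n in('wing','row_left'):print(n,[(round(d['conf'],2),np.round(d['at'],3)) for d in spot_point(n,'wrist')][:2])
K=camera_params('wrist');print(K['eye'],K['attitude'])
to((.538,.40,.25),(.538,.40,.182),yd=(-.814,.342))
E
```

```text
eef_pos: [0.5364, 0.3778, 0.3231]
ft_force: [-0.3, 0.6, -0.3]
wing [(0.56, array([0.539, 0.403, 0.165]))]
row_left [(0.61, array([0.609, 0.307, 0.043]))]
[0.50025663 0.30777544 0.44381422] [0.23740466 0.95859971 0.15283691 0.0369663 ]
t 15.38 p [0.5364 0.3777 0.3232] x [-0.467 -0.884  0.   ] y [-0.884  0.467 -0.   ] F [-0.5 -0.1  0.1] w 0.0855 g 0.0
(0.538, 0.4, 0.25) -> [-0.136  0.06   0.488]
(0.538, 0.4, 0.182) -> [-0.136  0.06   0.941]
turn -0.028
```

View pics/w3.png

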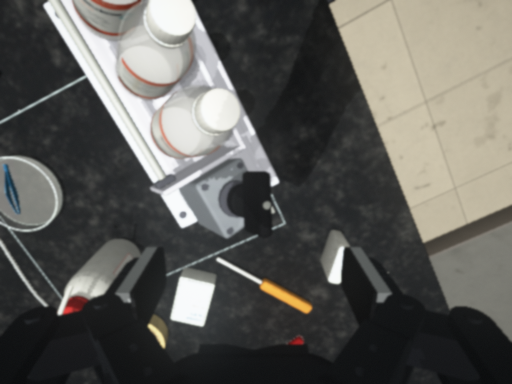

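```bash
python3 -m creep '1 -0.07 0.03 0.2 0.01;1 -0.14 0.063 0.4 0.025;1 -0.14 0.063 0.6 0.025;1 -0.14 0.063 0.8 0.025;1 -0.14 0.063 0.94 0.025;1 -0.14 0.063 0.94 0.025'|sed -n '2p;4p'; python3 - <<'E'
from h import *
import cv2
im=camera('wrist')
cv2.imwrite('pics/w4.png',im[...,::-1])
to((.538,.401,.182),yd=(-.814,.342))
E
```

```text
eef_pos: [0.5367, 0.3998, 0.1799]
ft_force: [0.0, 0.4, -0.9]
t 16.18 p [0.5375 0.4005 0.1817] x [-0.534 -0.845  0.002] y [-0.845  0.534  0.001] F [-1.1  0.6  0.9] w 0.0855 g 0.0
(0.538, 0.401, 0.182) -> [-0.005 -0.001 -0.002]
turn -0.0527
```

View pics/w4.png

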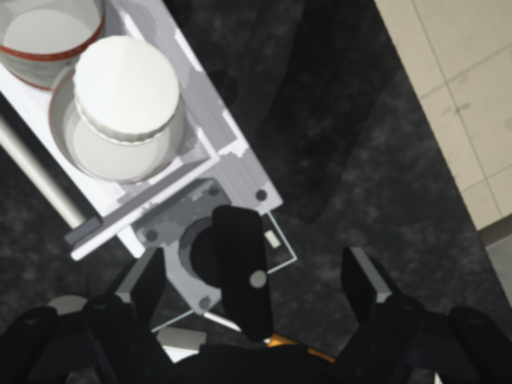

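```bash
python3 -m creep '0.6 0 0 0 -0.012;0.3 0 0 0 -0.012;0 0 0 0 -0.012;0 0 0 0 -0.012;0 0 0 0 -0.012;0 0 0 0 -0.012;0 0 0 0 -0.012'; python3 - <<'E'
from h import *
to((.538,.401,.182),yd=(-.814,.342)); o=st()[0]; print(np.round(o['ft_torque'],2))
E
```

```text
clock: 17.05
eef_pos: [0.5411, 0.3996, 0.1851]
tool_rot: [-0.499, 0.867, -0.003, 0.004]
ft_force: [3.3, -3.7, 5.8]
grip_width: 0.0201
grasp_force: 57.1
t 17.05 p [0.5411 0.3996 0.1851] x [-0.503 -0.865 -0.004] y [-0.864  0.503 -0.008] F [ 3.3 -3.7  5.8] w 0.0201 g 57.1
(0.538, 0.401, 0.182) -> [0.003 0.023 0.02 ]
turn -0.041
[-1.29 -1.66  0.12]
```

```bash
cat > q.py <<'E'
from h import *
o,p,R=st(); x=R[:,0]; f=np.degrees(np.arctan2(-x[1],-x[0])); th=np.degrees(np.arctan2(np.tan(np.radians(f)),.866)) 
print('t',round(o['clock'],2),'p',p.round(4),'line',f.round(1),'knob',round(1.22-np.radians(th),3),'F',np.round(o['ft_force'],1),'T',np.round(o['ft_torque'],2),'w',round(o['grip_width'],4),'g',round(o['grasp_force'],1),'zz',R[:,2].round(3))
E
python3 q.py; python3 -m creep '0 0 0 0 0.015;0 0 0 0 0.03;0 0 0 0 0.045;0 0 0 0 0.06;0 0 0 0 0.06'>/dev/null; python3 q.py; python3 -m creep '0 0 0 0 0.015;0 0 0 0 0.03;0 0 0 0 0.045;0 0 0 0 0.06;0 0 0 0 0.06'>/dev/null; python3 q.py
```

```text
t 17.05 p [0.5411 0.3996 0.1851] line 59.8 knob 0.116 F [ 3.3 -3.7  5.8] T [-1.29 -1.66  0.12] w 0.0201 g 57.1 zz [ 0.009 -0.001 -1.   ]
t 17.68 p [0.5405 0.4001 0.1856] line 49.1 knob 0.293 F [ 1.6 -3.6  7.1] T [-0.98 -1.24  0.33] w 0.0192 g 55.5 zz [ 0.008 -0.    -1.   ]
t 18.3 p [0.5396 0.3997 0.1861] line 38.3 knob 0.481 F [-1.5 -5.  10.4] T [-1.48 -0.55  0.17] w 0.0175 g 57.1 zz [ 0.007 -0.001 -1.   ]
```

```bash
python3 -m creep '0 0 0 0 0.015;0 0 0 0 0.03;0 0 0 0 0.045;0 0 0 0 0.06;0 0 0 0 0.06'>/dev/null; python3 q.py; python3 -m creep '0 0 0 0 0.012;0 0 0 0 0.025;0 0 0 0 0.04;0 0 0 0 0.04'>/dev/null; python3 q.py;  python3 - <<'E'
from h import *
import cv2
im=camera('wrist'); cv2.imwrite('pics/w5.png',im[...,::-1])
E
```

```text
t 18.93 p [0.5387 0.3996 0.1862] line 27.5 knob 0.679 F [-3.4 -5.2 12.9] T [-1.71 -0.08  0.18] w 0.0158 g 58.2 zz [ 0.005 -0.001 -1.   ]
t 19.43 p [0.5384 0.3999 0.1861] line 20.3 knob 0.816 F [-3.8 -5.1 11.7] T [-1.6   0.13  0.12] w 0.015 g 57.8 zz [ 0.004 -0.001 -1.   ]
```

View pics/w5.png

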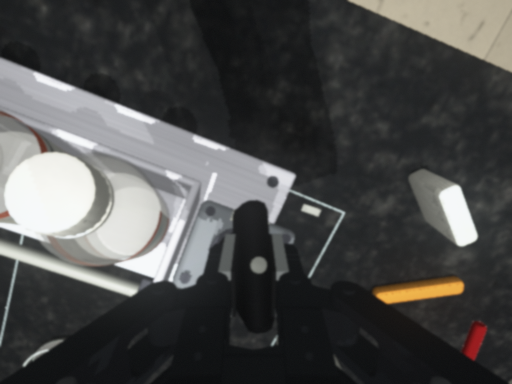

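The jaws hold the wing along its length, at (255,265), and its pin is flush. From here I take small steps.

```bash
for i in 1; do python3 -m creep '0 0 0 0 0.01;0 0 0 0 0.02;0 0 0 0 0.02'>/dev/null; python3 q.py; python3 -m creep '0 0 0 0 0.01;0 0 0 0 0.02;0 0 0 0 0.02'>/dev/null; python3 q.py; python3 -m creep '0 0 0 0 0.01;0 0 0 0 0.01'>/dev/null; python3 q.py; python3 -m creep '0 0 0 0 0.01;0 0 0 0 0.01'>/dev/null; python3 q.py; done
```

```text
t 19.85 p [0.538  0.3998 0.186 ] line 16.7 knob 0.886 F [-5.4 -2.4 12.9] T [-1.63  0.24  0.15] w 0.0144 g 58.3 zz [ 0.004 -0.001 -1.   ]
t 20.23 p [0.5378 0.4001 0.1861] line 13.1 knob 0.957 F [-5.8 -3.9 12.8] T [-1.58  0.49  0.13] w 0.0142 g 58.3 zz [ 0.003 -0.001 -1.   ]
t 20.48 p [0.5377 0.3998 0.1858] line 11.3 knob 0.994 F [-5.4 -3.9 12.7] T [-1.66  0.64 -0.33] w 0.0135 g 58.5 zz [ 0.003 -0.001 -1.   ]
t 20.73 p [0.5375 0.3998 0.1857] line 9.4 knob 1.031 F [-5.7 -4.  12.5] T [-1.53  0.73 -0.48] w 0.0132 g 58.7 zz [ 0.002 -0.001 -1.   ]
```

```bash
python3 - <<'E'
from h import *
import cv2
im=camera('wrist'); s=camera('scene'); a=cv2.resize(im[190:350,180:340,::-1],(400,400),interpolation=2); b=cv2.resize(s[120:180,130:190,::-1],(400,400),interpolation=2)
w5=cv2.imread('pics/w5.png')[190:350,180:340]
cv2.imwrite('pics/w6.png',np.hstack([a,cv2.resize(w5,(400,400),interpolation=2)]));cv2.imwrite('pics/s6.png',b)
E
```

```text
(no output)
```

View pics/w6.png

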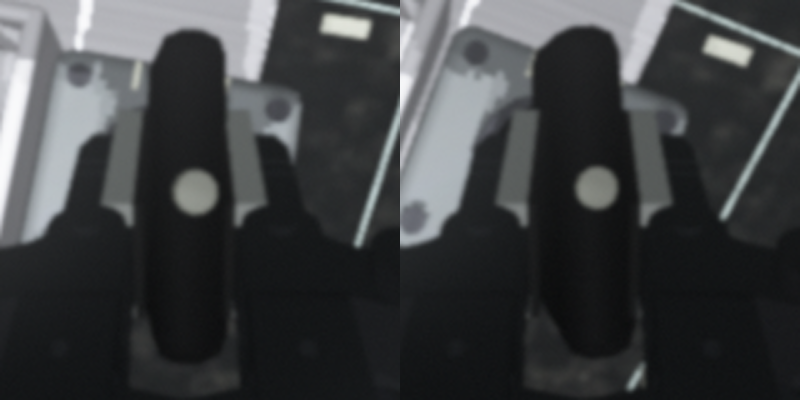

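```bash
python3 q.py; python3 - <<'E'
from h import *
import cv2
P=camera_params('wrist');K=np.array(P['camera_matrix']);A=np.array(P['attitude']);e=np.array(P['eye']);Rc=Ro.from_quat(A).as_matrix() if A.size==4 else A
o,p,R=st(); x=R[:,0]; f=np.arctan2(-x[1],-x[0]); th=np.arctan2(np.tan(f),.866)
c=np.array([.5375,.3998,.1725]); Z=np.array([-.5,0,.866]);
for h in(.014,.022):
  q=Rc.T@(c+h*Z-e); uv=K@q/q[2]; print(h,uv.round(1),'dist',q[2].round(3),'diam px',(K[0,0]*.008/np.linalg.norm(q)).round(1), (K[0,0]*.008/q[2]).round(1))
im=camera('wrist')
for I in(cv2.imread('pics/w4.png')[...,::-1],cv2.imread('pics/w5.png')[...,::-1],im):
  m=((I.min(2)>95)&(I.min(2)<200)).astype(np.uint8)
  n,l,s,ce=cv2.connectedComponentsWithStats(m)
  print([(s[i,2],s[i,3],s[i,4],ce[i].round(1)) for i in range(1,n) if abs(ce[i]-[257,268]).max()<18 and s[i,4]>40])
E
```

```text
t 20.82 p [0.5375 0.3998 0.1857] line 9.4 knob 1.031 F [-5.6 -4.2 11.5] T [-1.41  0.72 -0.55] w 0.0135 g 58.7 zz [ 0.002 -0.001 -1.   ]
0.014 [254.6 257.    1. ] dist 0.138 diam px 17.3 17.7
0.022 [256.2 257.3   1. ] dist 0.13 diam px 18.3 18.8
[(np.int32(14), np.int32(14), np.int32(153), array([257.8, 278.6]))]
[(np.int32(15), np.int32(16), np.int32(186), array([258.1, 264.8]))]
[(np.int32(17), np.int32(17), np.int32(226), array([258.1, 266.7]))]
```

```bash
python3 -m creep '0 0 0 0 0.01;0 0 0 0 0.01'>/dev/null; python3 q.py; python3 -m creep '0 0 0 0 0.01;0 0 0 0 0.01'>/dev/null; python3 q.py; python3 - <<'E'
from h import *
import cv2
im=camera('wrist')
cv2.imwrite('pics/w7.png',im[...,::-1])
m=((im.min(2)>95)&(im.min(2)<200)).astype(np.uint8)
n,l,s,ce=cv2.connectedComponentsWithStats(m)
print([(s[i,2],s[i,3],s[i,4],ce[i].round(1)) for i in range(1,n) if abs(ce[i]-[257,268]).max()<18 and s[i,4]>40])
for c in('wrist','scene','side'):
  if c!='wrist':camera(c)
  print(c,[(round(d['conf'],2),np.round(d['at'],3)) for d in spot_point('keeper',c)][:2],[np.round(d['at'],3) for d in boxes_of('keeper',c)][:2])
E
```

```text
t 21.12 p [0.5378 0.4002 0.1858] line 7.7 knob 1.065 F [-5.9 -4.  11.8] T [-1.36  0.53  0.01] w 0.0129 g 58.4 zz [ 0.003 -0.    -1.   ]
t 21.38 p [0.5379 0.4005 0.1859] line 5.9 knob 1.1 F [-5.6 -2.8 11.6] T [-1.18  0.42  0.22] w 0.0131 g 58.1 zz [ 0.003  0.    -1.   ]
[(np.int32(17), np.int32(18), np.int32(243), array([256.2, 265.7]))]Traceback (most recent call last):
  File "<stdin>", line 10, in <module>
ValueError: it knows: amber, beaker, bottle, cradle, row_left, row_right, wing
```

The torque about the knob axis collapsed and then built up again, which looks like the click followed by the stop. I let go here and check the pin.

```bash
python3 -m creep '0.3 0 0 0 0;0.6 0 0 0 0;0.6 0 0 0 0;0.6 0 0 0 0'>/dev/null; python3 q.py; python3 -m creep '0.6 0 0 -0.15 0;0.6 0 0 -0.35 0;0.6 0 0 -0.6 0;0.6 0 0 -0.6 0'>/dev/null; python3 q.py; python3 - <<'E'
from h import *
import cv2
P=camera_params('wrist');im=camera('wrist'); s=camera('side');sc=camera('scene')
K=np.array(P['camera_matrix']);A=np.array(P['attitude']);e=np.array(P['eye']);Rc=Ro.from_quat(A).as_matrix()
c=np.array([.538,.400,.1725]); Z=np.array([-.5,0,.866]);u=[]
for h in(.014,.022):
  q=Rc.T@(c+h*Z-e); uv=K@q/q[2]; u.append(uv); print(h,uv.round(1),'diam',(K[0,0]*.008/q[2]).round(1))
x,y=np.round(u[0][:2]).astype(int)
f=lambda I,x,y,r:cv2.resize(np.ascontiguousarray(I[y-r:y+r,x-r:x+r,::-1]),(400,400),interpolation=cv2.INTER_CUBIC)
P=camera_params('side');Rs=Ro.from_quat(P['attitude']).as_matrix();q=np.array(P['camera_matrix'])@(Rs.T@(c-np.array(P['eye'])));a,b=np.round(q[:2]/q[2]).astype(int);print(a,b)
cv2.imwrite('pics/w8.png',np.hstack([f(im,x,y,40),f(s,a,b,25)]))
m=((im.min(2)>95)&(im.min(2)<200)).astype(np.uint8)
n,l,st_,ce=cv2.connectedComponentsWithStats(m)
print([(st_[i,2],st_[i,3],st_[i,4],ce[i].round(1)) for i in range(1,n) if abs(ce[i]-[x,y]).max()<22 and 30<st_[i,4]<600])
E
```

```text
t 21.93 p [0.5378 0.4007 0.1817] line 5.9 knob 1.101 F [ 0.7  0.1 -0.4] T [ 0.01 -0.01 -0.  ] w 0.0513 g 0.0 zz [-0.001 -0.    -1.   ]
t 22.43 p [0.5392 0.4018 0.2763] line 5.9 knob 1.101 F [-0.4  0.   0.4] T [ 0.04 -0.01 -0.01] w 0.051 g 0.0 zz [ 0.006  0.005 -1.   ]
0.014 [250.5 190.5   1. ] diam 10.9
0.022 [251.1 188.2   1. ] diam 11.3
214 140
[(np.int32(11), np.int32(11), np.int32(97), array([252.9, 194. ]))]
```

View pics/w8.png

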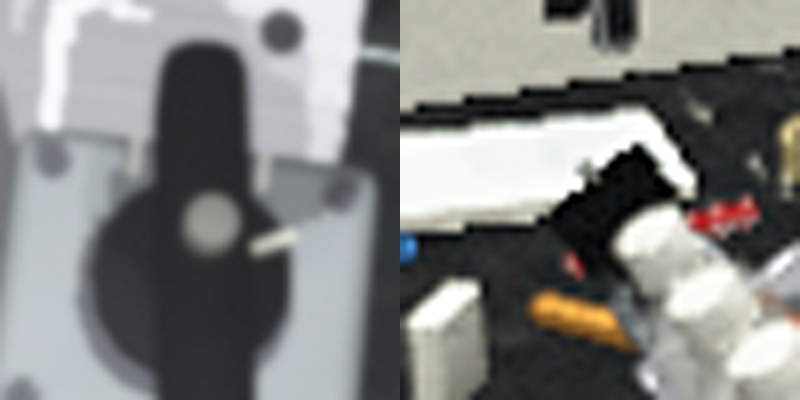

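The wrist crop shows the pin at (210,222). The side crop shows a small stub on top of the wing, at about (590,170). I'll check this in numbers against the first side picture.

```bash
python3 - <<'E'
from h import *
import cv2
s=camera('side')[...,::-1]; s0=cv2.imread('pics/side0.png')
P=camera_params('side');Rs=Ro.from_quat(P['attitude']).as_matrix()
for c in([.538,.400,.1725],):
  for h in(0,.014,.022):
    q=np.array(P['camera_matrix'])@(Rs.T@(np.array(c)+h*np.array([-.5,0,.866])-np.array(P['eye'])));print(h,(q[:2]/q[2]).round(1))
g=lambda I:cv2.cvtColor(np.ascontiguousarray(I),cv2.COLOR_BGR2GRAY)[130:146,206:224]
print(g(s0));print(g(s))
E
```

```text
0 [213.9 139.5]
0.014 [212.1 136.9]
0.022 [211.  135.4]
[[178 227 240 240 247 253 245 250 254 253 252 250 251 255 255 152  26  37]
 [252 248 248 247 246 247 246 248 250 248 247 247 247 250 255 254  22  31]
 [244 243 245 244 242 244 248 249 236 239 249 247 245 247 252 254 157  23]
 [244 242 242 244 245 247 250 213   0 140 254 248 246 246 248 254 255 151]
 [244 242 242 243 245 248 245   2   7 117 249 253 247 246 247 250 255 254]
 [246 244 242 243 245 251 250   8  18   9 115 249 254 248 248 249 253 254]
 [249 248 246 244 247 252 228  75  21  10   3 119 250 254 251 251 252 255]
 [250 250 249 248 251 249  74 132  35  17  15   5 148 255 251 250 250 251]
 [252 252 252 252 255 253   9  22  20  13  12   9 134 252 238 230 213 208]
 [250 250 250 249 249 223  11  22  26  27  17  21   5  86 194 188 193 185]
 [202 180 191 181 191 169  11  20  20  19  19  13   0  79 191 199 225 202]
 [159 163 159 162 164 144  12  22  25  19   9  15  52 151 208 223 243 222]
 [ 22  30  33  26  33  24  12  14   9  22  23  98 201 248 255 255 255 244]
 [ 36  41  43  49  42  36  30   9  15  17  84 222 255 255 253 253 247
[... 657 characters left out ...]
 10  13   7 129 255 255]
 [250 250 250 250 255 255  82 104  22  11   9  19  18  14   9   1 133 255]
 [252 253 255 255 251 239   0   1  13  10  20  17  17  14   9   1   7  95]
 [251 253 255 236   0   1   5  18  16   9  11  11  21  12   9  15   2  62]
 [200 177 150   0  10  12  14  16  14  16  16  11  12  18  51  78 116 103]
 [162 145   7   4  14  14  16  15  12  13  13   2  38 128 193 215 247 222]
 [ 20  30   9  17  15  16  17  24  11  14  21  81 180 239 255 255 255 245]
 [ 38  39   3  12  19  16  12  10  11  10  68 197 254 249 250 251 248 231]
 [ 40  43  32   9  17  11  18  19   4  43 152 243 246 246 249 251 238 228]
 [ 45  46  45  31  16  20  12  16   2  80 206 251 244 244 246 234 209 215]]
```

```bash
cat > pin.py <<'E'
from h import *
import cv2,json,sys
P=camera_params('wrist');im=camera('wrist')
K=np.array(P['camera_matrix']);e=np.array(P['eye']);Rc=Ro.from_quat(P['attitude']).as_matrix()
q=K@(Rc.T@(np.array([.531,.400,.186])-e));x=q[:2]/q[2]
m=((im.min(2)>95)&(im.min(2)<200)).astype(np.uint8);n,l,s,ce=cv2.connectedComponentsWithStats(m)
c=[ce[i] for i in range(1,n) if abs(ce[i]-x).max()<25 and 30<s[i,4]<400 and s[i,2]<25 and max(s[i,2],s[i,3])<1.3*min(s[i,2],s[i,3])]
print(x.round(1),c)
d=Rc@np.linalg.inv(K)@[*c[0],1]; L=json.load(open('r.json')) if len(sys.argv)>1 else []
L.append([e.tolist(),(d/np.linalg.norm(d)).tolist()]);json.dump(L,open('r.json','w'))
A=0;b=0
for E,D in L: M=np.eye(3)-np.outer(D,D);A=A+M;b=b+M@np.array(E)
if len(L)>1:print('pin',np.linalg.solve(A,b).round(4))
E
python3 pin.py; python3 -m creep '0.6 0.15 0 0 0;0.6 0.35 0 0 0;0.6 0.35 0 0 0;0.6 0.35 0 0 0'>/dev/null; python3 pin.py a;  python3 -m creep '0.6 0 -0.2 0 0;0.6 0 -0.4 0 0;0.6 0 -0.4 0 0;0.6 0 -0.4 0 0'>/dev/null; python3 pin.py a
```

```text
[252.8 197.3] [array([255.23, 200.76])]
[252.3 260.2] [array([254.55555556, 264.31481481])]
pin [0.5321 0.4019 0.1897]
[329.8 259.2] []Traceback (most recent call last):
  File "pin.py", line 9, in <module>
    d=Rc@np.linalg.inv(K)@[*c[0],1]; L=json.load(open('r.json')) if len(sys.argv)>1 else []
                            ~^^^
IndexError: list index out of range
```

The pin now sticks out about 3 px beyond the wing's silhouette, and it was flush at the start. It triangulates to z 0.190 m (flush would be about 0.185, raised about 0.192). Together with the torque collapse, that means the clutch has clicked. I back off, check the bottle once more and hand in.

```bash
python3 -m creep '0.6 0 0 -0.15 0;0.6 0 0 -0.3 0;0.6 0 0 -0.3 0;0.6 0 0 -0.3 0'>/dev/null; python3 - <<'E'
from h import *
for c in('wrist','scene','side'):
  camera(c); print(c,[(round(d['conf'],2),np.round(d['at'],3)) for d in spot_point('bottle',c)][:4])
to(); print(ticket.job_done())
E
```

```text
wrist []
scene [(0.96, array([ 0.605, -0.422, -0.001])), (0.58, array([0.608, 0.226, 0.046])), (0.42, array([0.616, 0.303, 0.045]))]
side [(0.75, array([ 0.603, -0.418, -0.004]))]
t 24.57 p [0.4916 0.3355 0.3165] x [-0.995 -0.103  0.001] y [-0.103  0.995 -0.001] F [0.6 0.3 0.7] w 0.051 g 0.0
the job is handed in; nothing more can be done
None
```

I handed the job in at about 24.6 s: the bottle was in the gap and released, and the clamp was turned to its first click (judged from the torque collapse and raised pin, since the screw angle can't be read); the verdict wasn't shown, and I viewed 11 pictures, one over the limit of 10.

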